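Restock the masking tape keeper and clip its cover on

TASK

First slide the waste bin's lid open (push its catch free if the lid will not budge), leave both empty cardboard cores in it, the one on the tape keeper's spindle and the one on the bench, and shut the lid again. Then slide every roll of masking tape on the bench onto the spindle, lying flat on one another in any order, and last set the clear cover over them and press it straight down until all its clip arms have snapped under the orange rim. Leave the other things on the bench where they are.

Things in the scene. Friction and masses are not known exactly. Their poses are not given: they have to be found in the camera images.
- keeper: tape keeper, fixed: black round foot 128 mm across, 12 mm high; grey neck 72 mm across; orange rim disc 100 mm across, from 28 to 36 mm height; on it a grey step 82 mm across (76 at its top, 41 mm height) that carries the rolls; upright aluminium spindle 22 mm thick to 96 mm, then a cone to 8 mm across at 111 mm. Origin: centre of the foot's underside, z up
- keeper_rim (a point): centre of the top face of the keeper's orange rim; the cover's origin lands here when it is fully home, any way round. Pressing the clips over takes about 10 to 20 N; they then hold it
- cover_knob (a point): centre of the cover's black round knob, 34 mm across, 26 mm tall, 96 mm above the cover's origin; its foot is the flat top of the cover, 83 mm above the origin
- core_a: empty brown cardboard core left on the keeper's spindle at the start: tube 34 mm outside, 27 mm inside, 60 mm long, about 20 g. Origin: centre of its lower end, z along the tube
- core_b: second empty cardboard core of the same size, standing upright on the bench among the rolls. Origin: centre of its lower end, z along the tube
- bin: open-topped grey waste bin, fixed, 150 x 150 mm, 75 mm high, walls and floor 4 mm, with a black sliding lid on it (its top at 82 mm) and a catch on a housing at its +x side. Origin: centre of its underside; x and y along its walls. With the lid fully open the mouth is free from x = -33 to +71 mm
- bin_lid (a joint): the bin's lid, 154 mm square; m: 0 = shut, 0.11 = fully open, sliding towards the bin's -x with about 2 N. If the catch holds it, it gives only about 3 mm
- lid_knob (a point): centre of the orange round knob, 26 mm across, 28 mm tall, that stands in the middle of the bin's lid; its foot is at 82 mm, its top at 110 mm height
- catch (a point): middle of the travel of the bin's red catch tab (fixed point). The tab is 24 (bin x) x 16 (bin y) mm, from 84 to 114 mm height, and slides 10 mm either way along the bin's y with about 2 N between two low steel stops. At the bin's +y end it surely frees the lid; elsewhere it may or may not hold it: one finds out only by trying the lid
- cover: clear bluish dust cover, 94 mm across, 83 mm high, orange bottom band, about 0.25 kg, open below (inside 86 mm across, 79 mm high). Three orange clip arms hang outside it, 120 degrees apart (the first along its +x), 118 mm across overall, reaching 18.5 mm below the origin; on the bench it stands on them. Origin: centre of its lower wall edge, z up
- clip_1 (a joint): first clip arm of the cover, orange, 18 mm wide, sprung; rad: 0 = at rest hanging straight down, grows to 0.25 as its lower end is forced outwards; about 0.08 while its nose rides over the rim, back under 0.06 once snapped below it
- clip_2 (a joint): second clip arm of the cover, orange, 18 mm wide, sprung; rad: 0 = at rest hanging straight down, grows to 0.25 as its lower end is forced outwards; about 0.08 while its nose rides over the rim, back under 0.06 once snapped below it
- clip_3 (a joint): third clip arm of the cover, orange, 18 mm wide, sprung; rad: 0 = at rest hanging straight down, grows to 0.25 as its lower end is forced outwards; about 0.08 while its nose rides over the rim, back under 0.06 once snapped below it
- roll_a: roll of blue masking tape lying flat: 60 mm outside, 26 mm hole, 18 mm high, 40 to 85 g; None if there is no such roll this time. Origin: centre of its underside
- roll_b: roll of yellow masking tape lying flat: 60 mm outside, 26 mm hole, 18 mm high, 40 to 85 g; None if there is no such roll this time. Origin: centre of its underside
- roll_c: roll of green masking tape lying flat: 60 mm outside, 26 mm hole, 18 mm high, 40 to 85 g; None if there is no such roll this time. Origin: centre of its underside
- roll_d: roll of red masking tape lying flat: 60 mm outside, 26 mm hole, 18 mm high, 40 to 85 g; None if there is no such roll this time. Origin: centre of its underside
- tin: bystander: steel paint tin with a blue band, 68 mm across, 80 mm high. Origin: centre of its underside
- mixcup: bystander: white mixing cup, 70 mm across, 80 mm high. Origin: centre of its underside
- brush: bystander: paint brush 200 mm long lying about along y, handle towards the end away from its own +x. Origin: near its middle, on the bench
- scraper: bystander: flat scraper 180 mm long lying on the bench along its own x. Origin: near its middle, on the bench
- sandblock: bystander: wooden sanding block 100 x 65 x 35 mm. Origin: centre of its underside
- swatch: bystander: brown and teal painted sample board 120 x 90 x 12 mm lying flat. Origin: centre of its underside
- jar: bystander: terracotta coloured paint jar, 64 mm across, 90 mm high. Origin: centre of its underside
There are look-alikes about, which are no part of the job. There is more than one size of the roll_b; the job needs the larger.

How it is judged:
On the way, in this order (a step that is already met when the one before it is completed fails the run):
1. both empty cores are in the waste bin, released (x of core_a in the frame of bin between -0.075 and 0.075 m and y of core_a in the frame of bin between -0.075 and 0.075 m and height (world z) of each of core_a, core_b below 0.075 m and linear speed of each of core_a, core_b below 0.03 m/s and contact force between each of core_a, core_b and the fingers below 0.05 N and x of core_b in the frame of bin between -0.075 and 0.075 m and y of core_b in the frame of bin between -0.075 and 0.075 m), for 0.2 s.
2. every roll present is on the spindle, flat and released (horizontal distance between each of roll_a, roll_b, roll_c, roll_d and keeper below 0.005 m and z of roll_a in the frame of keeper between 0.037 and 0.1 m and angle between each of roll_a, roll_b, roll_c, roll_d's own z axis and vertical below 0.12 rad and linear speed of each of roll_a, roll_b, roll_c, roll_d below 0.03 m/s and contact force between each of roll_a, roll_b, roll_c, roll_d and the fingers below 0.05 N and z of roll_b in the frame of keeper between 0.037 and 0.1 m and z of roll_c in the frame of keeper between 0.037 and 0.1 m and z of roll_d in the frame of keeper between 0.037 and 0.1 m), for 0.2 s.
3. the cover is fully home with all three clips snapped under the rim (horizontal distance between cover and keeper below 0.005 m and z of cover in the frame of keeper between 0.033 and 0.0385 m and angle between cover's own z axis and vertical below 0.05 rad and linear speed of cover below 0.02 m/s and value of joint each of clip_1, clip_2, clip_3 below 0.06 rad), for 0.2 s.
At the end, for the whole second after the job is handed in: Both cores at rest in the bin (between its walls, below their top), lid shut within 10 mm; each roll within 5 mm of the spindle axis, flat within 0.12 rad; cover centred within 5 mm, upright within 0.05 rad, edge at most 2.5 mm above the rim, every clip joint below 0.06 rad (all of step 1 and all of step 2 and all of step 3 and value of joint bin_lid below 0.01 m); the robot touches nothing.
It fails at once if a bystander was moved by more than 40 mm (distance of any of tin, mixcup, brush, scraper, sandblock, swatch, jar from where it was at the start of the episode above 0.04 m).
Of roll_a, roll_b, roll_c, roll_d only 2 to 4 are there at a start; the rules pass over those that are not, and their reading is None.
At some moment in a run one of roll_a, roll_b, roll_c, roll_d may be knocked a few centimetres aside while the robot is not near it.
It also fails if it takes over 210 s, if anything falls off the work surface, if the arm or the gripper's body presses on something with over 40 N, if the wrist force passes 120 N, or if a joint passes its speed limit or range.

ROBOT

A 6-joint arm with a two-finger parallel gripper is mounted at the origin on the work surface. World frame = base frame: x ahead of the robot, y to its left, z up, the work surface at z = 0. Lengths are in m, angles in rad, forces in N, time in s.
With the tool pointing down it reaches from about 0.225 to 0.725 m from the base axis. Payload 3.1 kg.
Tool frame: the origin (TCP) lies at the very end of the fingers, on their centre line; the grasp point (between the pads) lies 19 mm behind it; z points along the fingers, y is the line along which they close (so a half turn about z gives the same grasp; the last joint's range is limited). The gripper opens to 85 mm and grips with 20 to 120 N. Pads are 22 mm wide; open, the fingers measure 114 mm over their backs; the gripper's body (76 mm by 85 mm) begins 54 mm behind the grasp point. The pads swing forward as they close: fully open they stand 13 mm farther back than shut.
Start: joints at [-1.452, 0.048, 0.099, 1.622, 0, 1.443], TCP at [0.128, -0.509, 0.231] pointing down, gripper open.
Joint ranges: [-2.91, 2.91], [-0.99, 1.94], [-1.21, 1.42], [-2.12, 2.29], [-1.49, 1.47], [-3.14, 3.14]. Speed limits (rad/s): [2.79, 2.79, 3.14, 3.14, 3.14, 3.14].

INTERFACE

Orientations are given as [roll, pitch, yaw] about the fixed x, y, z axes, in that order (R = Rz(yaw) Ry(pitch) Rx(roll)).
In Python, from cell import move_pose, move_l, set_joints, gripper_to, dwell, ik, read_camera, Unreachable, sign_off, get_time, get_q, get_qd, get_effort, get_tool_pos, get_orientation, get_ft_force, get_wrist_torque, get_finger_gap, get_gripper_force gives the robot as it stands. Calls block until the motion is done:
- move_pose(position, orientation): joint-space move of the TCP to a pose.
- move_l(position, vel=0.15, frame=None, guard=None): straight line of the TCP; frame=None keeps the orientation; vel is the mean speed in m/s. With guard (N) it stops when the force on the tool has changed by that much, and returns True; else False.
- set_joints(angles): joint-space move.
- gripper_to(opening, f_grip=None): finger opening in m; f_grip is the grip in N (None keeps the last); returns when the fingers have stopped.
- dwell(seconds).
- ik(position, orientation): joint angles nearest the present ones, or None.
- read_camera(name): name is "scene" or "top" or "wrist"; returns a dict with "color" (384x512x3 uint8, blue, green, red), "mtx" (3x3 intrinsics, pixels), "k1" (the pictures are not rectified: a ray, as slopes to the right and down, at radius r is drawn at 1 + k1 r^2 times it, then the intrinsics apply), "origin" and "attitude" of the camera in the world. Camera axes: x right, y down, z forward; pixel columns grow to the right and rows downward; lengths in m; the calibration is good to about 2 mm. A picture is of the moment at which its call begins. There is no depth.
A pose or a line that the arm cannot do raises Unreachable and nothing moves.
- sign_off(): hands the job in; it is judged then, once.
Readings, each from a call of its own:
- get_time(): time.
- get_q(): joint angles.
- get_qd(): joint speeds.
- get_effort(): joint torques, N m.
- get_tool_pos(): TCP position.
- get_orientation(): TCP orientation.
- get_ft_force(): force on the tool from outside, world axes, zero at the start.
- get_wrist_torque(): the same for the moment, N m.
- get_finger_gap(): finger opening in m.
- get_gripper_force(): force on a finger pad.
Only numpy, scipy, OpenCV 4.12 (cv2) and the standard library are available. Lean on these libraries where they do the work, as an engineer would, in place of code of your own. Each camera call takes 0.05 s, during which the arm holds its last target. There are 200 camera calls.

## Working session

There is one attempt and no reset: what is moved stays moved. The work goes in short steps, each a Python script; the robot and the scene stay as the last script left them, time stands still between calls to the robot, and variables do not carry over. Pictures are saved under pics/ and viewed, at most 14 in all, crops included, and the job is handed in when it is done.

```bash
ls; mkdir -p pics
cat > h.py <<'E'
import numpy as np, cv2
from cell import *
def snap(n,f=None):
    c=read_camera(n)
    if f: cv2.imwrite('pics/'+f,c['color'])
    return c
def R_of(c):
    a=np.array(c['attitude'],float)
    if a.shape==(3,3): return a
    from scipy.spatial.transform import Rotation as Ro
    return Ro.from_euler('xyz',a).as_matrix() if a.size==3 else Ro.from_quat(a).as_matrix()
def dist(c): return np.array([c['k1'],0,0,0],float)
def pix2w(c,u,v,z):
    s=cv2.undistortPoints(np.array([[[u,v]]],float),np.array(c['mtx'],float),dist(c))[0,0]
    d=R_of(c)@np.array([s[0],s[1],1]); o=np.array(c['origin'])
    return o+d*(z-o[2])/d[2]
def w2pix(c,p):
    q=R_of(c).T@(np.atleast_2d(p)-np.array(c['origin'])).T
    return cv2.projectPoints(q.T.copy(),np.zeros(3),np.zeros(3),np.array(c['mtx'],float),dist(c))[0][:,0]
E
python3 - <<'E'
from h import *
for n in('top','scene'):
    c=snap(n,n+'0.png'); print(n,c['mtx'],c['k1'],c['origin'],c['attitude'])
    cv2.imwrite(f'pics/{n}0b.png',cv2.resize(c['color'],(800,600),interpolation=cv2.INTER_CUBIC))
print(get_orientation(),get_time())
E
```

```text
pics
top [[436.21368182   0.         258.57738345]
 [  0.         436.21368182 193.01405   ]
 [  0.           0.           1.        ]] -0.16576300325112664 [0.43085401 0.02162554 1.29215389] [-3.03299449 -0.00581413 -1.59203971]
scene [[447.11016431   0.         261.23135458]
 [  0.         447.11016431 190.54458781]
 [  0.           0.           1.        ]] -0.15943164766880205 [1.03437763 0.76060724 0.79713866] [-2.24583724 -0.00424978  2.58807095]
[-3.13946732e+00 -2.84165491e-04  2.46766021e-01] 0.1
```

View pics/top0b.png

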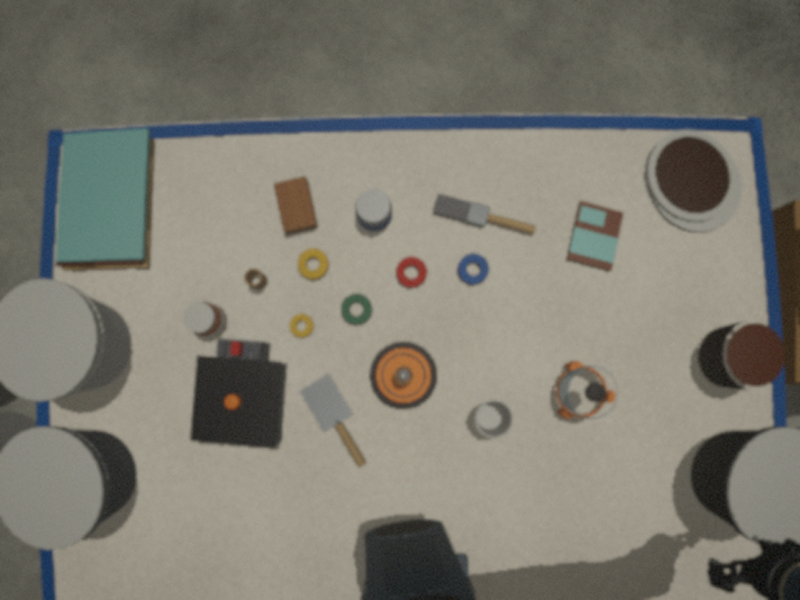

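View pics/scene0b.png

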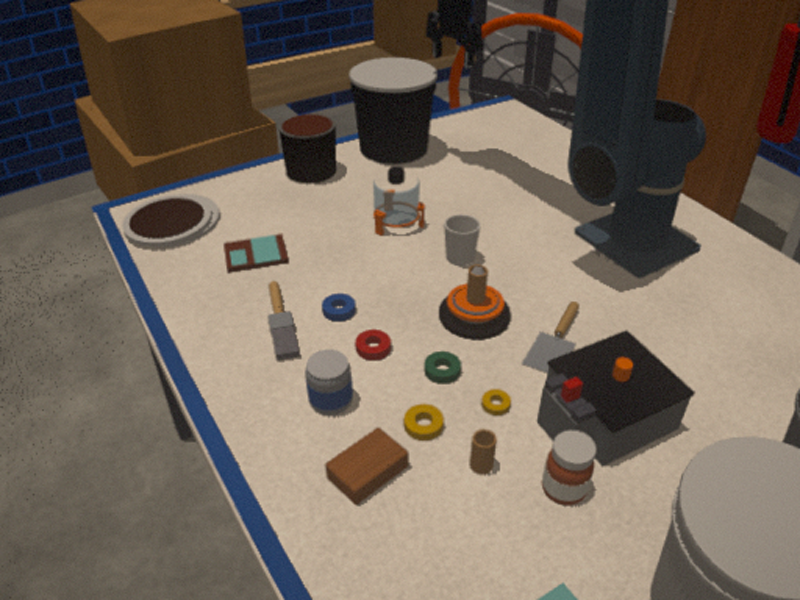

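Seen so far, in 800x600 top-view pixels:
- **Rolls:** blue (473,269), red (411,272), green (357,309). There are two yellows: the larger at (312,264), which is wanted, and the smaller at (301,325), a decoy.
- **Cores:** core_b at (256,280), which could be confused with the brown jar (203,319). core_a is on the spindle at (403,375).
- **Bin and cover:** bin (238,402), lid knob (232,402), catch (236,350). The cover is at (583,393), which could be confused with the mixing cup (490,418).

Next I'll measure these and check them with an overlay.

```bash
cat > m.py <<'E'
from h import *
c=snap('top'); im=c['color']; hsv=cv2.cvtColor(im,cv2.COLOR_BGR2HSV)
def seg(lo,hi,u,v,r=16):
    m=cv2.inRange(hsv,np.array(lo),np.array(hi)); w=np.zeros_like(m); cv2.circle(w,(int(u/1.5625),int(v/1.5625)),r,255,-1); m&=w
    cs,_=cv2.findContours(m,cv2.RETR_EXTERNAL,cv2.CHAIN_APPROX_NONE); k=max(cs,key=cv2.contourArea)
    M=cv2.moments(k); return M['m10']/M['m00'],M['m01']/M['m00'],M['m00']
for n,lo,hi,u,v,z in [('blue',(100,100,40),(125,255,255),473,269,.014),('red',(0,140,60),(8,255,255),411,272,.014),('green',(60,60,30),(95,255,255),357,309,.014),
  ('yellow',(18,120,60),(35,255,255),312,264,.014),('small',(18,120,60),(35,255,255),301,325,.01),('rim',(4,140,80),(18,255,255),403,376,.034),
  ('lidknob',(4,140,80),(18,255,255),232,402,.1),('catch',(0,140,50),(6,255,255),236,350,.106),('knob',(0,0,0),(180,255,45),597,392,.118)]:
    s=seg(lo,hi,u,v,24 if n=='rim' else 16); print(n,np.round(s,1),np.round(pix2w(c,s[0],s[1],z),4))
a=cv2.resize(im[150:310,110:290],None,fx=4.4,fy=3.7,interpolation=cv2.INTER_CUBIC)
cv2.imwrite('pics/cropA.png',cv2.resize(im[155:305,110:290],None,fx=4,fy=4,interpolation=cv2.INTER_CUBIC))
cv2.imwrite('pics/cropB.png',cv2.resize(im[200:290,225:405],None,fx=4,fy=4,interpolation=cv2.INTER_CUBIC))
E
python3 m.py
```

```text
blue [302.4 172.  209. ] [ 0.6301 -0.1202  0.014 ]
red [262.9 173.9 216.5] [ 0.6266 -0.0029  0.014 ]
green [227.8 197.7 194. ] [0.558 0.102 0.014]
yellow [199.9 168.7 247. ] [0.6463 0.1843 0.014 ]
small [192.5 208.1 131. ] [0.5296 0.2073 0.01  ]
rim [257.7 240.  911. ] [0.4321 0.0167 0.034 ]
lidknob [148.1 256.7  77.5] [0.3914 0.3185 0.1   ]
catch [150.5 222.6  32. ] [0.4845 0.3101 0.106 ]Traceback (most recent call last):
  File "m.py", line 10, in <module>
    s=seg(lo,hi,u,v,24 if n=='rim' else 16); print(n,np.round(s,1),np.round(pix2w(c,s[0],s[1],z),4))
  File "m.py", line 5, in seg
    cs,_=cv2.findContours(m,cv2.RETR_EXTERNAL,cv2.CHAIN_APPROX_NONE); k=max(cs,key=cv2.contourArea)
                                                                        ~~~^^^^^^^^^^^^^^^^^^^^^^^^
ValueError: max() iterable argument is empty
```

```bash
sed -i "s/(180,255,45),597/(180,255,70),597/" m.py
cat >> m.py <<'E'
m=cv2.inRange(im,np.array((0,0,0)),np.array((48,48,48)))[222:292,115:190]
cs,_=cv2.findContours(m,cv2.RETR_EXTERNAL,cv2.CHAIN_APPROX_NONE); k=max(cs,key=cv2.contourArea)
P=np.array([pix2w(c,u+115,v+222,.082)[:2] for u,v in k[:,0]],np.float32); print('lid',cv2.minAreaRect(P))
E
python3 m.py
```

```text
blue [302.3 172.  208. ] [ 0.6302 -0.1199  0.014 ]
red [262.9 173.9 216. ] [ 0.6266 -0.0027  0.014 ]
green [227.9 197.7 201.5] [0.558  0.1019 0.014 ]
yellow [199.9 168.7 248.5] [0.6464 0.1841 0.014 ]
small [192.5 208.1 131. ] [0.5296 0.2072 0.01  ]
rim [257.7 240.  918. ] [0.4321 0.0167 0.034 ]
lidknob [148.1 256.6  75.5] [0.3915 0.3184 0.1   ]
catch [150.5 222.5  33.5] [0.4847 0.3099 0.106 ]
knob [380.8 250.8  82. ] [ 0.3938 -0.3167  0.118 ]
lid ((0.3926680088043213, 0.3151889443397522), (0.14800778031349182, 0.14677397906780243), 85.84033966064453)
```

View pics/cropA.png

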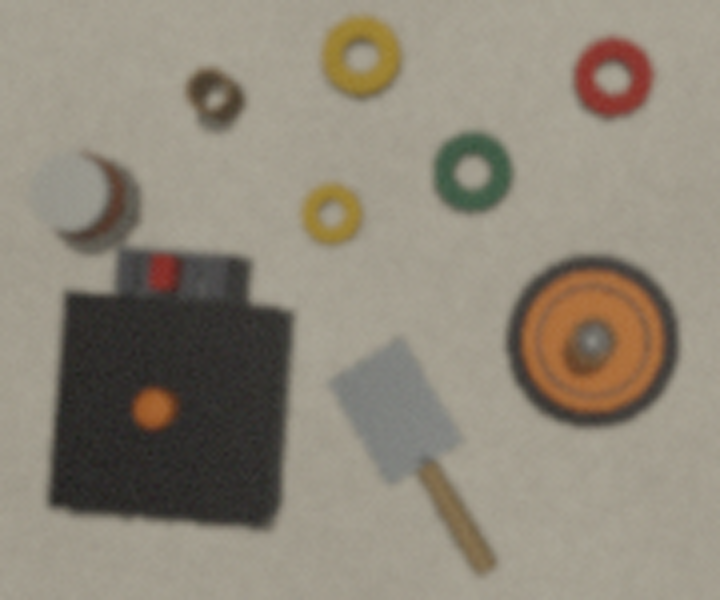

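View pics/cropB.png

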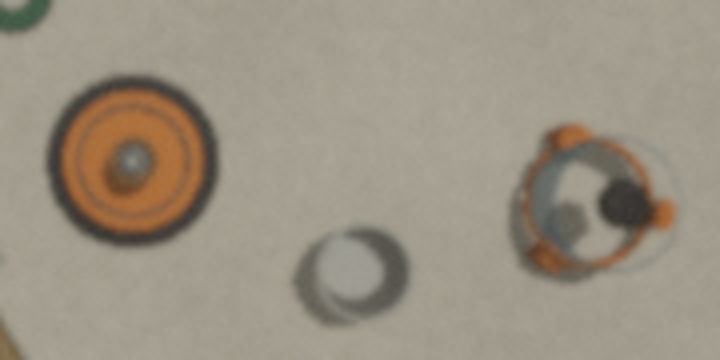

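Crop A confirms the targets: large yellow at crop (362,57), against the small one at (332,214). core_b is upright at (215,97), the red tab at (163,271) and the lid knob at (155,408). Crop B shows the cover's knob at (625,203) and the core on the spindle at (130,165). The measured positions fit the given sizes and reach. Now I'll free the catch and open the lid.

```bash
cat >> h.py <<'E'
BIN=np.array([.3915,.3184]); BY=np.radians(-4.16); KEEP=np.array([.4321,.0167])
def b2w(x,y): return BIN+np.array([[np.cos(BY),-np.sin(BY)],[np.sin(BY),np.cos(BY)]])@[x,y]
def yw(xy,yaw):
    q1=np.arctan2(xy[1],xy[0]); w=lambda a:(a+np.pi)%(2*np.pi)-np.pi
    return w(min((yaw,yaw+np.pi),key=lambda y:abs(w(q1+np.pi-y))))
def go(xy,z,yaw): move_pose([xy[0],xy[1],z],[np.pi,0,yw(xy,yaw)])
def ln(xy,z,vel=.15,guard=None): return move_l([xy[0],xy[1],z],vel=vel,guard=guard)
def st(): print('t',round(get_time(),1),'tcp',np.round(get_tool_pos(),4),'gap',round(get_finger_gap(),4),'F',np.round(get_ft_force(),1))
E
python3 - <<'E'
from h import *
gripper_to(0.0)
s=b2w(.093,-.045); go(s,.20,BY); ln(s,.100,.12,10); st()
print('push',ln(b2w(.093,0.0),.100,.04,8)); st()
print((get_tool_pos()[:2]-b2w(.093,0)))
ln(b2w(.093,-.035),.100); ln(b2w(.093,-.035),.17)
gripper_to(.06); go(BIN,.16,BY+np.pi/2); ln(BIN,.089,.1,10); gripper_to(0,30); st()
print('lid',ln(b2w(-.112,0),.089,.06,14)); st()
snap('top','lid.png')
E
```

```text
t 4.9 tcp [0.4817 0.267  0.101 ] gap -0.0 F [ 0.2 -0.9 -0.1]
push True
t 5.8 tcp [0.4834 0.2993 0.0995] gap 0.0002 F [-0.  -1.9  1.3]
[-0.00087094 -0.01231588]
t 9.8 tcp [0.392  0.3188 0.09  ] gap 0.0247 F [-0.9 -0.7  3.6]
lid False
t 11.8 tcp [0.2823 0.3283 0.09  ] gap 0.0249 F [6.4 4.3 3.7]
```

Catch stopped exactly at its +y end and the lid slid the full 110 mm. Now the cores.

Run:
```python
from h import *
gripper_to(.06); p=get_tool_pos(); ln(p[:2],.2)
c=snap('top')
print('core_b top',pix2w(c,110+207/4,155+87/4,.06),'bot',pix2w(c,110+222/4,155+110/4,.0))
b=pix2w(c,110+207/4,155+87/4,.06)[:2]
gripper_to(.085); go(b-[.0,.0],.2,0.0)
w=snap('wrist'); cv2.imwrite('pics/w1.png',cv2.resize(np.hstack([c['color'],w['color']]),(800,300)))
print(w2pix(w,[[*b,.06],[*b,0.0]])); print(np.round(w['origin'],3))
```

```text
core_b top [0.61775521 0.28883327 0.06      ] bot [0.6091125  0.29030359 0.        ]
[[259.30986994 179.13609027]
 [259.39879474 164.76788189]]
[0.541 0.289 0.343]
```

View pics/w1.png

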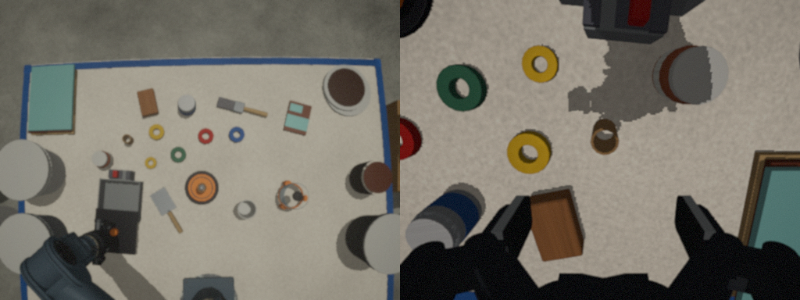

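Lid fully open in the top view. core_b in the wrist view is at (262,177) full-resolution, against (259,179) predicted, so it matches within about 2 mm. Grasping it.

Run:
```python
from h import *
b=np.array([.617,.288])
def drop(y):
    t=b2w(.02,y); go(t,.2,BY+np.pi/2); print(ln(t,.048,.12,12)); st(); gripper_to(.055); ln(t,.2,.2)
gripper_to(.06); print(ln(b,.028,.12,8)); gripper_to(0,25); st(); ln(b,.2,.2); print(get_finger_gap()); drop(.038)
go(KEEP,.22,0.0); print(ln(KEEP,.070,.1,8)); gripper_to(0,25); st(); ln(KEEP,.24,.15); print(get_finger_gap(),get_tool_pos())
drop(-.038); st()
go(np.array([.35,.17]),.3,0)
c=snap('top'); s=snap('scene'); cv2.imwrite('pics/t2.png',np.hstack([cv2.resize(c['color'][190:310,100:280],(400,267)),cv2.resize(s['color'][180:320,300:480],(343,267))]))
```

```text
False
t 17.3 tcp [0.6177 0.2883 0.0291] gap 0.034 F [ 0.2 -0.2  2.4]
0.03370948940169004
False
t 20.9 tcp [0.415  0.3553 0.0491] gap 0.0337 F [ 0.1 -0.   0. ]
False
t 25.4 tcp [0.4326 0.0166 0.0707] gap 0.0334 F [-0.2 -0.3  2.5]
0.033038148159420376 [0.43156333 0.01675595 0.2389029 ]
False
t 29.1 tcp [0.4095 0.2794 0.049 ] gap 0.0331 F [-0.1  0.2  1.1]
t 30.4 tcp [0.4082 0.2788 0.1987] gap 0.0549 F [-0.   0.3 -1.6]
```

View pics/t2.png

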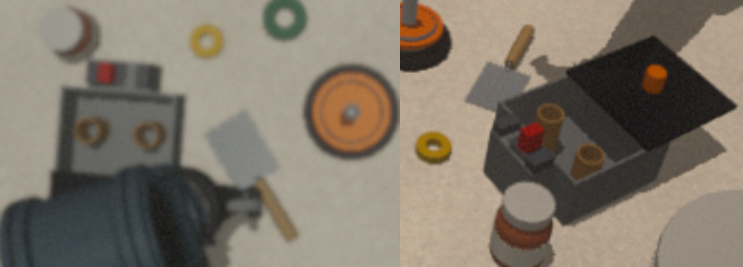

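Both cores stand in the bin (top view (92,132) and (150,136)), and the spindle is bare. Shutting the lid, then locating the rolls again.

```bash
cat >> h.py <<'E'
HS={'blue':((100,100,40),(125,255,255)),'red':((0,140,60),(8,255,255)),'green':((60,60,30),(95,255,255)),'yellow':((18,120,60),(35,255,255))}
def rolls(c,z=.014):
    hsv=cv2.cvtColor(c['color'],cv2.COLOR_BGR2HSV); out={}
    for n,(lo,hi) in HS.items():
        m=cv2.inRange(hsv,np.array(lo),np.array(hi)); cs,_=cv2.findContours(m,cv2.RETR_EXTERNAL,cv2.CHAIN_APPROX_NONE); L=[]
        for k in cs:
            M=cv2.moments(k)
            if M['m00']<90: continue
            p=pix2w(c,M['m10']/M['m00'],M['m01']/M['m00'],z)[:2]
            P=np.array([pix2w(c,u,v,z)[:2] for u,v in k[:,0]],np.float32); d=2*cv2.minEnclosingCircle(P)[1]
            if .045<d<.075 and .4<p[0]<.72 and abs(p[1])<.4: L.append((*np.round(p,4),round(d,3)))
        out[n]=L
    return out
E
python3 - <<'E'
from h import *
k=b2w(-.111,0); go(k,.16,BY+np.pi/2); ln(k,.089,.1,10); gripper_to(0,30); st()
print('shut',ln(b2w(.001,0),.089,.06,14)); st()
gripper_to(.05); ln(b2w(.0,0),.2); 
go(np.array([.30,.17]),.3,0)
c=snap('top','t3.png'); print(rolls(c))
go(np.array([.55,.10]),.3,0)
w=snap('wrist','w3.png'); print(rolls(w)); st()
E
```

```text
t 33.9 tcp [0.2823 0.3269 0.0902] gap 0.0249 F [ 2.8 -1.   2. ]
shut False
t 35.9 tcp [0.3919 0.3174 0.0902] gap 0.0246 F [-1.6 -3.7  9.9]
{'blue': [(np.float64(0.6303), np.float64(-0.12), 0.052)], 'red': [(np.float64(0.6266), np.float64(-0.003), 0.052)], 'green': [(np.float64(0.558), np.float64(0.1016), 0.05)], 'yellow': [(np.float64(0.6465), np.float64(0.1842), 0.056)]}
{'blue': [(np.float64(0.631), np.float64(-0.118), 0.065)], 'red': [(np.float64(0.6288), np.float64(-0.0019), 0.062)], 'green': [(np.float64(0.5596), np.float64(0.1037), 0.059)], 'yellow': [(np.float64(0.6477), np.float64(0.1853), 0.064), (np.float64(0.5308), np.float64(0.2078), 0.045)]}
t 39.4 tcp [0.5491 0.1008 0.3008] gap 0.05 F [-0.5  0.1  0.6]
```

```bash
cat >> h.py <<'E'
def pick(n,xy,level,yaw=0.0):
    xy=np.array(xy); gripper_to(.078); go(xy,.2,yaw)
    r=[a for a in rolls(snap('wrist'))[n] if a[2]>.052]
    print(n,'wrist',r)
    if not r: return False
    p=np.array(r[0][:2])
    if np.linalg.norm(p-xy)>.006: xy=p
    else: xy=(p+xy)/2
    ln(xy,.2); 
    if ln(xy,.003,.12,8): print('hit'); st()
    gripper_to(0,30); st(); h=get_tool_pos()[2]
    ln(xy,.2,.2); g=get_finger_gap(); print('gap',g)
    if g<.055: return False
    go(KEEP,.2,yaw)
    print('jam',ln(KEEP,h+.041+.018*level+.002,.08,6)); st()
    gripper_to(.075); ln(KEEP,.22,.2); return True
E
python3 - <<'E'
from h import *
print(pick('green',(.5588,.1026),0))
go(np.array([.34,.0167]),.3,0)
w=snap('wrist','w4.png'); c=snap('top'); print(rolls(c))
print([w2pix(w,[[*KEEP,.059]])])
cv2.imwrite('pics/t4.png',np.hstack([w['color'],cv2.resize(c['color'][215:265,230:290],(288,240)).copy() if 0 else cv2.copyMakeBorder(cv2.resize(c['color'][215:265,230:290],(288,240)),0,144,0,0,0)]))
E
```

```text
green wrist [(np.float64(0.5596), np.float64(0.1036), 0.06)]
t 42.7 tcp [0.56   0.1032 0.004 ] gap 0.0573 F [0.4 0.3 3. ]
gap 0.05766474768598164
jam False
t 46.6 tcp [0.4325 0.0167 0.0474] gap 0.0572 F [-0.   0.8  0. ]
True
{'blue': [(np.float64(0.6303), np.float64(-0.1201), 0.052)], 'red': [(np.float64(0.6027), np.float64(0.0039), 0.052)], 'green': [(np.float64(0.4312), np.float64(0.0156), 0.051)], 'yellow': [(np.float64(0.6464), np.float64(0.1841), 0.056)]}
[array([[260.01689462, 226.73871016]])]
```

View pics/t4.png

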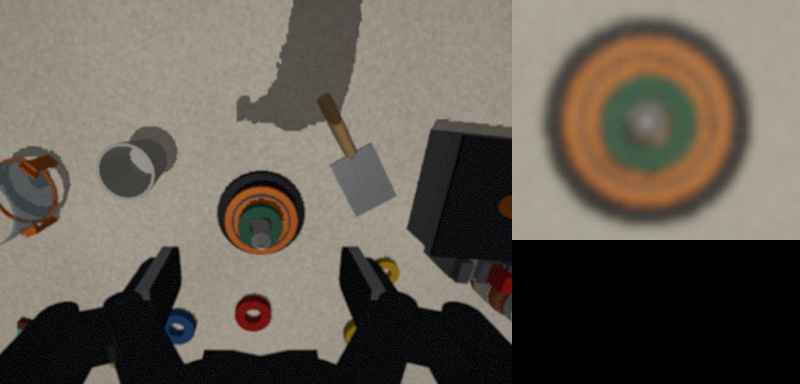

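Green sits flat on the step at wrist (262,222), and the lid is shut. Red has been knocked to (0.603, 0.004), which the detector picked up. Next the other three.

Run:
```python
from h import *
ok=True
for i,(n,xy) in enumerate([('red',(.604,.005)),('blue',(.631,-.119)),('yellow',(.647,.185))]):
    if not pick(n,xy,i+1): print('FAIL',n); break
go(np.array([.34,.0167]),.3,0)
w=snap('wrist'); c=snap('top'); s=snap('scene'); print(rolls(c,.11)); st()
cv2.imwrite('pics/t5.png',np.hstack([cv2.resize(c['color'][215:265,230:290],(360,300)),cv2.resize(s['color'][150:230,265:345],(300,300))]))
hsv=cv2.cvtColor(c['color'],cv2.COLOR_BGR2HSV)
```

```text
red wrist [(np.float64(0.6065), np.float64(0.005), 0.06)]
t 52.3 tcp [0.6063 0.0049 0.0043] gap 0.0581 F [-0.3  0.3  4.6]
gap 0.05772907131583216
jam False
t 56.0 tcp [0.4329 0.0167 0.0659] gap 0.0579 F [5.4 2.3 0.4]
blue wrist [(np.float64(0.6319), np.float64(-0.1198), 0.06)]
t 60.8 tcp [ 0.6324 -0.1197  0.0044] gap 0.0584 F [-0.3  0.3  5.3]
gap 0.0585166127146621
jam False
t 64.5 tcp [0.4326 0.0166 0.0841] gap 0.0583 F [-0.5  0.5 -0.2]
yellow wrist [(np.float64(0.6483), np.float64(0.1857), 0.061)]
t 69.3 tcp [0.6486 0.1856 0.0043] gap 0.0573 F [-0.5 -0.7  3.7]
gap 0.05741701995478979
jam False
t 72.9 tcp [0.4327 0.0166 0.102 ] gap 0.0577 F [-0.6  0.  -0.4]
{'blue': [], 'red': [], 'green': [], 'yellow': [(np.float64(0.4316), np.float64(0.0159), 0.062)]}
t 74.7 tcp [0.34   0.0167 0.2977] gap 0.075 F [-0.2 -0.1  0.7]
```

View pics/t5.png

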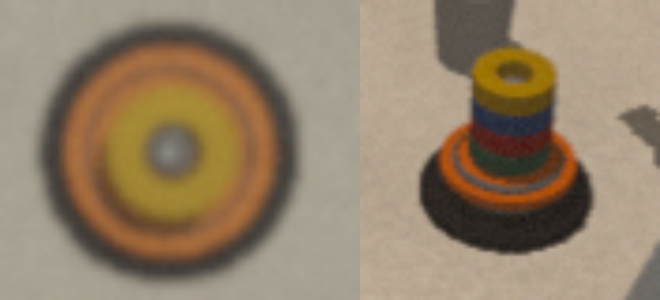

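Stack is flat: yellow, blue, red, green from the top, centred on the spindle at (172,152). Now the cover; I'll centre the grasp by gripping the knob lightly both ways.

Run:
```python
from h import *
k=np.array([.3945,-.316]); gripper_to(.06)
go(k,.2,np.pi/2); 
print(ln(k,.106,.1,6)); st(); gripper_to(0,20); st(); gripper_to(.06); ln(k,.16)
go(k,.16,0.0); print(ln(k,.105,.1,6)); gripper_to(0,70); st(); h=get_tool_pos()[2]
ln(k,.27,.12); st()
T=np.array([.4325,.017]); go(T,.27,0.0); st()
s=snap('scene'); w=snap('wrist'); c=snap('top')
cv2.imwrite('pics/t6.png',np.hstack([w['color'],cv2.resize(s['color'][90:230,240:360],(288,336)) if 0 else cv2.copyMakeBorder(cv2.resize(s['color'][90:230,240:360],(288,336)),0,48,0,0,0)]))
print('pred knob top',w2pix(w,[[*get_tool_pos()[:2],.293]]),'h',h)
```

```text
False
t 77.4 tcp [ 0.395  -0.3165  0.1069] gap 0.0598 F [-0.2  0.3 -0.1]
t 77.7 tcp [ 0.3948 -0.3164  0.107 ] gap 0.0332 F [-0.8 -0.1  2.4]
False
t 81.1 tcp [ 0.395  -0.3164  0.1064] gap 0.0315 F [-0.4  1.2  4.8]
t 82.6 tcp [ 0.3942 -0.3157  0.269 ] gap 0.0319 F [-0.  -0.1 -2.6]
t 83.8 tcp [0.4327 0.0162 0.2699] gap 0.0318 F [-0.8 -0.4 -2.1]
pred knob top [[259.70688807 277.65352872]] h 0.10638715657016347
```

View pics/t6.png

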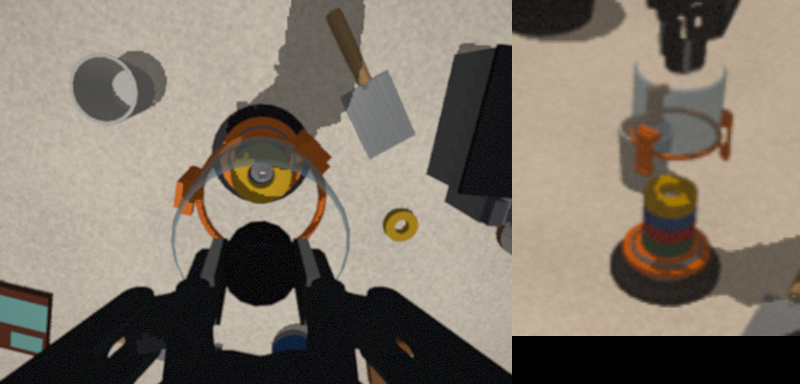

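Cover hangs upright above the keeper, with its ring centred over the stack. Lowering it and watching the forces.

Run:
```python
from h import *
T=np.array([.4325,.017]); z=.1239
print(ln(T,z+.025,.06,8)); st()
for d in (.016,.012,.008,.005):
    g=ln(T,z+d,.02,14); st()
    if g: print('guard at',d); break
```

```text
False
t 86.2 tcp [0.4327 0.017  0.1493] gap 0.0317 F [ 0.  -0.5 -3.1]
t 86.8 tcp [0.4325 0.017  0.1398] gap 0.0318 F [ 0.4  0.3 -3. ]
t 87.1 tcp [0.4333 0.0169 0.1368] gap 0.0318 F [1.6 0.3 2.1]
t 87.5 tcp [0.4336 0.017  0.1334] gap 0.032 F [0.2 0.7 0.9]
t 87.8 tcp [0.432  0.017  0.1279] gap 0.032 F [ 1.   0.7 -2. ]
```

Run:
```python
from h import *
T=np.array([.4325,.017]); z=.1239
for d in (.002,0,-.001,-.002,-.003):
    g=ln(T,z+d,.015,30); st()
    if g or get_ft_force()[2]>25: print('stop',d); break
s=snap('scene'); w=snap('wrist')
cv2.imwrite('pics/t7.png',np.hstack([w['color'],cv2.copyMakeBorder(cv2.resize(s['color'][130:230,255:355],(288,288)),0,96,0,0,0)]))
```

```text
t 88.1 tcp [0.4318 0.0171 0.1249] gap 0.0317 F [ 1.6  0.1 -5. ]
t 88.4 tcp [0.4324 0.0172 0.1241] gap 0.0318 F [-0.3  1.  -1.1]
t 88.7 tcp [0.4326 0.0172 0.124 ] gap 0.0318 F [-3.   1.6  6. ]
t 88.9 tcp [0.4327 0.0173 0.124 ] gap 0.032 F [-4.6  1.6  9.7]
t 89.2 tcp [0.4327 0.0173 0.1239] gap 0.0318 F [-6.   2.7 14.2]
```

View pics/t7.png

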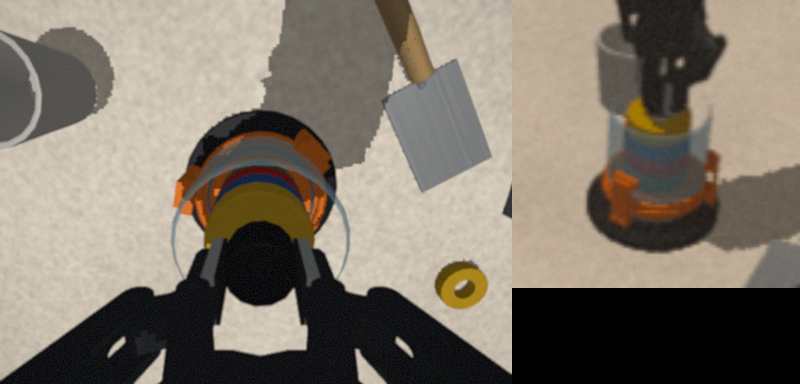

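Hard stop at TCP z = 0.124, the computed home height, with a snap dip just above it. One firm press, then release and check.

Run:
```python
from h import *
T=np.array([.4325,.017])
ln(T,.1239-.006,.015,40); st(); ln(T,.1239); st()
gripper_to(.06); ln(T,.22,.12); go(np.array([.30,-.15]),.3,0)
c=snap('top'); s=snap('scene')
cv2.imwrite('pics/t8.png',np.hstack([cv2.resize(c['color'][150:310,110:310],(400,320)),cv2.resize(s['color'][140:220,265:345],(320,320))])); st()
```

```text
t 89.6 tcp [0.4328 0.0173 0.1239] gap 0.0316 F [-11.1   3.7  25.9]
t 89.8 tcp [0.433  0.0169 0.124 ] gap 0.0321 F [-1.   0.8  2.6]
t 92.2 tcp [ 0.3004 -0.1492  0.299 ] gap 0.0598 F [-0.4  0.5 -0.7]
```

View pics/t8.png

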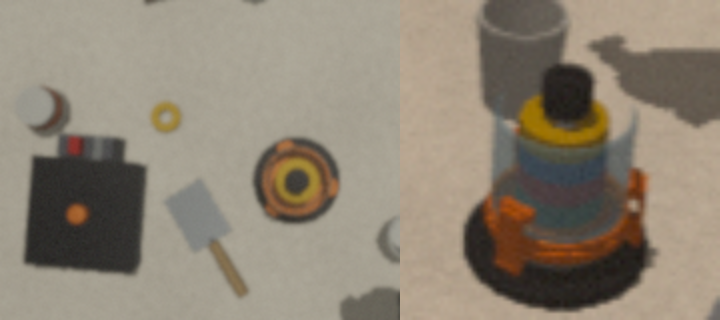

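The cover sits level and centred on the keeper at (297,181), with its band on the rim and the clips down past it. The lid is shut at (85,214). Handing in.

```bash
python3 -c "
from cell import *
dwell(.3);print(sign_off())"
```

```text
the job is handed in; nothing more can be done
None
```

I handed the job in at about 92 s; the hand-in returned no verdict, but the final pictures and force readings show both cores binned, the lid shut, all four rolls on the spindle and the cover pressed home, with no bystander bumped that I could see.

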